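# Rack the tank samples in their order

### The job

The four amber jars hold water from four fish tanks and look alike, so only their place in the row tells which tank each came from. Move them from the foam of the carrying tray to the four empty bays of the reading rack, one to a bay, in the same order from left to right (as you see them from the robot), the leftmost jar going next to the taller white reference jar with the grey cap. Set each one down gently and upright on its bay's floor - do not drop or tip the glass - and leave the reference jar where it is.

Things in the scene. Friction and masses are not known exactly. Their poses are not given: they have to be found in the camera images.
- jar_a: loose sample jar, one of four alike: amber glass, round, 38 mm diameter up to 46 mm above its base, narrowing to a black 33 mm screw cap; 72 mm tall in all, about 90 g. Origin: centre of its underside; z up; its yaw means nothing. At the start it stands in foam_a, base 9 mm and top 81 mm above the worktop.
- jar_b: loose sample jar, one of four alike: amber glass, round, 38 mm diameter up to 46 mm above its base, narrowing to a black 33 mm screw cap; 72 mm tall in all, about 90 g. Origin: centre of its underside; z up; its yaw means nothing. At the start it stands in foam_b, base 9 mm and top 81 mm above the worktop.
- jar_c: loose sample jar, one of four alike: amber glass, round, 38 mm diameter up to 46 mm above its base, narrowing to a black 33 mm screw cap; 72 mm tall in all, about 90 g. Origin: centre of its underside; z up; its yaw means nothing. At the start it stands in foam_c, base 9 mm and top 81 mm above the worktop.
- jar_d: loose sample jar, one of four alike: amber glass, round, 38 mm diameter up to 46 mm above its base, narrowing to a black 33 mm screw cap; 72 mm tall in all, about 90 g. Origin: centre of its underside; z up; its yaw means nothing. At the start it stands in foam_d, base 9 mm and top 81 mm above the worktop.
- foam_a: fixed grey foam block that holds jar_a at the start: 56 x 56 x 26 mm, round hole 43 mm wide, 20 mm deep. Origin: centre of underside, 3 mm above the worktop; top at 29 mm. The four blocks form a row along their y (57 mm pitch; +y = left seen from the robot) in a fixed aluminium tray 236 x 64 x 20 mm with a low wire lug at each end. Their order in the row varies.
- foam_b: fixed grey foam block that holds jar_b at the start: 56 x 56 x 26 mm, round hole 43 mm wide, 20 mm deep. Origin: centre of underside, 3 mm above the worktop; top at 29 mm. The four blocks form a row along their y (57 mm pitch; +y = left seen from the robot) in a fixed aluminium tray 236 x 64 x 20 mm with a low wire lug at each end. Their order in the row varies.
- foam_c: fixed grey foam block that holds jar_c at the start: 56 x 56 x 26 mm, round hole 43 mm wide, 20 mm deep. Origin: centre of underside, 3 mm above the worktop; top at 29 mm. The four blocks form a row along their y (57 mm pitch; +y = left seen from the robot) in a fixed aluminium tray 236 x 64 x 20 mm with a low wire lug at each end. Their order in the row varies.
- foam_d: fixed grey foam block that holds jar_d at the start: 56 x 56 x 26 mm, round hole 43 mm wide, 20 mm deep. Origin: centre of underside, 3 mm above the worktop; top at 29 mm. The four blocks form a row along their y (57 mm pitch; +y = left seen from the robot) in a fixed aluminium tray 236 x 64 x 20 mm with a low wire lug at each end. Their order in the row varies.
- reading_rack: fixed grey rack, 294 mm along y, 62 mm along x. Origin: centre of underside; +y = left end seen from the robot, +x back, z up. Five open bays, centres at y = +116 (holds reference_jar), +58, 0, -58, -116 mm, x = 0; each 54 x 54 mm inside, flat floor 6 mm above the worktop; walls 4 mm thick: front lip to 16 mm, dividers to 20 mm, back to 26 mm above the worktop.
- reference_jar: loose reference jar in the rack's leftmost bay, to stay there: white, 38 mm diameter, grey cap, 90 mm tall. Origin: centre of its underside, z up; top 96 mm above the worktop.
Not all that is in view belongs to the job. What is shaped like the foam_a but green or red is not meant. What is shaped like the jar_a but green or purple is not meant.

How it is judged (in metres and radians):
At the end, for the whole second after the job is handed in: One sample jar in each of the four bays right of the reference jar, in the left-to-right order of their foam blocks: within 12 mm of the bay centre along each rack axis, base 3 to 10 mm up, within 0.1 rad of upright, released, at rest; reference jar upright, within 10 mm of its start (x of jar_a in the frame of reading_rack between -0.012 and 0.012 m and z of jar_a in the frame of reading_rack between 0.003 and 0.01 m and angle between each of jar_a, jar_b, jar_c, jar_d, reference_jar's own z axis and vertical below 0.1 rad and linear speed of each of jar_a, jar_b, jar_c, jar_d, reference_jar below 0.02 m/s and angular speed of each of jar_a, jar_b, jar_c, jar_d below 0.3 rad/s and (y of jar_a in the frame of reading_rack between 0.046 and 0.07 m or y of jar_a in the frame of reading_rack between -0.012 and 0.012 m or y of jar_a in the frame of reading_rack between -0.07 and -0.046 m or y of jar_a in the frame of reading_rack between -0.128 and -0.104 m) and x of jar_b in the frame of reading_rack between -0.012 and 0.012 m and z of jar_b in the frame of reading_rack between 0.003 and 0.01 m and (y of jar_b in the frame of reading_rack between 0.046 and 0.07 m or y of jar_b in the frame of reading_rack between -0.012 and 0.012 m or y of jar_b in the frame of reading_rack between -0.07 and -0.046 m or y of jar_b in the frame of reading_rack between -0.128 and -0.104 m) and x of jar_c in the frame of reading_rack between -0.012 and 0.012 m and z of jar_c in the frame of reading_rack between 0.003 and 0.01 m and (y of jar_c in the frame of reading_rack between 0.046 and 0.07 m or y of jar_c in the frame of reading_rack between -0.012 and 0.012 m or y of jar_c in the frame of reading_rack between -0.07 and -0.046 m or y of jar_c in the frame of reading_rack between -0.128 and -0.104 m) and x of jar_d in the frame of reading_rack between -0.012 and 0.012 m and z of jar_d in the frame of reading_rack between 0.003 and 0.01 m and (y of jar_d in the frame of reading_rack between 0.046 and 0.07 m or y of jar_d in the frame of reading_rack between -0.012 and 0.012 m or y of jar_d in the frame of reading_rack between -0.07 and -0.046 m or y of jar_d in the frame of reading_rack between -0.128 and -0.104 m) and ((y of foam_a in the frame of foam_b above 0 m and ((y of jar_a in the frame of reading_rack above 0.029 m and y of jar_b in the frame of reading_rack below 0.029 m) or (y of jar_a in the frame of reading_rack above -0.029 m and y of jar_b in the frame of reading_rack below -0.029 m) or (y of jar_a in the frame of reading_rack above -0.087 m and y of jar_b in the frame of reading_rack below -0.087 m))) or (y of foam_b in the frame of foam_a above 0 m and ((y of jar_b in the frame of reading_rack above 0.029 m and y of jar_a in the frame of reading_rack below 0.029 m) or (y of jar_b in the frame of reading_rack above -0.029 m and y of jar_a in the frame of reading_rack below -0.029 m) or (y of jar_b in the frame of reading_rack above -0.087 m and y of jar_a in the frame of reading_rack below -0.087 m)))) and ((y of foam_a in the frame of foam_c above 0 m and ((y of jar_a in the frame of reading_rack above 0.029 m and y of jar_c in the frame of reading_rack below 0.029 m) or (y of jar_a in the frame of reading_rack above -0.029 m and y of jar_c in the frame of reading_rack below -0.029 m) or (y of jar_a in the frame of reading_rack above -0.087 m and y of jar_c in the frame of reading_rack below -0.087 m))) or (y of foam_c in the frame of foam_a above 0 m and ((y of jar_c in the frame of reading_rack above 0.029 m and y of jar_a in the frame of reading_rack below 0.029 m) or (y of jar_c in the frame of reading_rack above -0.029 m and y of jar_a in the frame of reading_rack below -0.029 m) or (y of jar_c in the frame of reading_rack above -0.087 m and y of jar_a in the frame of reading_rack below -0.087 m)))) and ((y of foam_a in the frame of foam_d above 0 m and ((y of jar_a in the frame of reading_rack above 0.029 m and y of jar_d in the frame of reading_rack below 0.029 m) or (y of jar_a in the frame of reading_rack above -0.029 m and y of jar_d in the frame of reading_rack below -0.029 m) or (y of jar_a in the frame of reading_rack above -0.087 m and y of jar_d in the frame of reading_rack below -0.087 m))) or (y of foam_d in the frame of foam_a above 0 m and ((y of jar_d in the frame of reading_rack above 0.029 m and y of jar_a in the frame of reading_rack below 0.029 m) or (y of jar_d in the frame of reading_rack above -0.029 m and y of jar_a in the frame of reading_rack below -0.029 m) or (y of jar_d in the frame of reading_rack above -0.087 m and y of jar_a in the frame of reading_rack below -0.087 m)))) and ((y of foam_b in the frame of foam_c above 0 m and ((y of jar_b in the frame of reading_rack above 0.029 m and y of jar_c in the frame of reading_rack below 0.029 m) or (y of jar_b in the frame of reading_rack above -0.029 m and y of jar_c in the frame of reading_rack below -0.029 m) or (y of jar_b in the frame of reading_rack above -0.087 m and y of jar_c in the frame of reading_rack below -0.087 m))) or (y of foam_c in the frame of foam_b above 0 m and ((y of jar_c in the frame of reading_rack above 0.029 m and y of jar_b in the frame of reading_rack below 0.029 m) or (y of jar_c in the frame of reading_rack above -0.029 m and y of jar_b in the frame of reading_rack below -0.029 m) or (y of jar_c in the frame of reading_rack above -0.087 m and y of jar_b in the frame of reading_rack below -0.087 m)))) and ((y of foam_b in the frame of foam_d above 0 m and ((y of jar_b in the frame of reading_rack above 0.029 m and y of jar_d in the frame of reading_rack below 0.029 m) or (y of jar_b in the frame of reading_rack above -0.029 m and y of jar_d in the frame of reading_rack below -0.029 m) or (y of jar_b in the frame of reading_rack above -0.087 m and y of jar_d in the frame of reading_rack below -0.087 m))) or (y of foam_d in the frame of foam_b above 0 m and ((y of jar_d in the frame of reading_rack above 0.029 m and y of jar_b in the frame of reading_rack below 0.029 m) or (y of jar_d in the frame of reading_rack above -0.029 m and y of jar_b in the frame of reading_rack below -0.029 m) or (y of jar_d in the frame of reading_rack above -0.087 m and y of jar_b in the frame of reading_rack below -0.087 m)))) and ((y of foam_c in the frame of foam_d above 0 m and ((y of jar_c in the frame of reading_rack above 0.029 m and y of jar_d in the frame of reading_rack below 0.029 m) or (y of jar_c in the frame of reading_rack above -0.029 m and y of jar_d in the frame of reading_rack below -0.029 m) or (y of jar_c in the frame of reading_rack above -0.087 m and y of jar_d in the frame of reading_rack below -0.087 m))) or (y of foam_d in the frame of foam_c above 0 m and ((y of jar_d in the frame of reading_rack above 0.029 m and y of jar_c in the frame of reading_rack below 0.029 m) or (y of jar_d in the frame of reading_rack above -0.029 m and y of jar_c in the frame of reading_rack below -0.029 m) or (y of jar_d in the frame of reading_rack above -0.087 m and y of jar_c in the frame of reading_rack below -0.087 m)))) and distance of reference_jar from where it was at the start of the episode below 0.01 m); the robot touches nothing.
It fails at once if a sample jar or the reference jar tips over (more than 0.6 rad from upright) (angle between any of jar_a, jar_b, jar_c, jar_d, reference_jar's own z axis and vertical above 0.6 rad).
It fails at once if a sample jar is dropped or flung (faster than 0.6 m/s with no finger on it) ((linear speed of jar_a above 0.6 m/s and contact force between jar_a and the fingers below 0.05 N) or (linear speed of jar_b above 0.6 m/s and contact force between jar_b and the fingers below 0.05 N) or (linear speed of jar_c above 0.6 m/s and contact force between jar_c and the fingers below 0.05 N) or (linear speed of jar_d above 0.6 m/s and contact force between jar_d and the fingers below 0.05 N)).
It fails at once if the reference jar is shifted by more than 15 mm (distance of reference_jar from where it was at the start of the episode above 0.015 m).
It also fails if it takes over 96 s, if anything falls off the work surface, if the arm or the gripper's body presses on something with over 40 N, if the wrist force passes 120 N, or if a joint passes its speed limit or range.

### The arm

A 6-joint arm with a two-finger parallel gripper is mounted at the origin on a cart in front of the work surface, level with it; the furniture and walls round the work are solid. World frame = base frame: x ahead of the robot, y to its left, z up, the work surface at z = 0. Lengths are in mm, angles in rad, forces in N, time in s.
With the tool pointing down it reaches from about 325 to 775 mm from the base axis. Payload 9.3 kg.
Tool frame: the origin (TCP) lies at the very end of the fingers, on their centre line; the grasp point (between the pads) lies 19 mm behind it; z points along the fingers, y is the line along which they close (so a half turn about z gives the same grasp; the last joint's range is limited). The gripper opens to 85 mm and grips with 20 to 120 N. Pads are 22 mm wide; open, the fingers measure 114 mm over their backs; the gripper's body (76 mm by 85 mm) begins 54 mm behind the grasp point. The pads swing forward as they close: fully open they stand 13 mm farther back than shut.
Start: joints at [1.063, 0.259, 0.021, 1.334, 0, 1.418], TCP at [191.073, 515.74, 231.279] pointing down, gripper open.
Joint ranges: [-3.04, 3.04], [-0.91, 1.82], [-1.04, 1.36], [-1.92, 1.95], [-1.52, 1.45], [-3.14, 3.14]. Speed limits (rad/s): [2.22, 2.22, 2.79, 3.14, 3.14, 3.14].

### API

Orientations are given as [roll, pitch, yaw] about the fixed x, y, z axes, in that order (R = Rz(yaw) Ry(pitch) Rx(roll)).
In Python, from station import bot gives the robot as it stands.
- The arm moves only by the tool move_arm, never from a script. Its argument "series" is a list of rows, each a list of 3 entries, a list of its own where there are three numbers: the turn, a rotation vector about the tool's x, y, z in rad, then the shift along the tool's x, y, z in cm, then the opening, from 0 (shut) to 1 (fully open). A call has 1 to 10 rows; each row is the pose to reach, as a shift and turn from the pose commanded when the call began, along the tool's axes at that moment; what a row does not reach only later rows make up. A row lasts 1/10 s, in which the tool goes at most 50 mm and 8.59 degrees, less where a joint would pass 70% of its speed; a pose out of reach is approached as far as the arm can. A call with a gripper value outside its range is refused whole. The fingers move at their own pace and stop on an object; "force" is the grip in N (left out, the last holds). Time passes only in rows, so rows that repeat a pose let the fingers close. It gives the time, the measured TCP pose, the force, the opening and the grip force at its end, in the units of the state.
- bot.read_state(): the state, without advancing time (a new reading comes with each control period).
- bot.camera(name): name is "scene" or "top"; returns a dict with "image" (480x640x3 uint8, red, green, blue), "z_map" (480x640 float32, mm along the optical axis (not along the pixel's ray), 0 where there is no reading), "vfov" (degrees; the focal length in pixels is half the picture's height over the tangent of half this angle, whatever the lens; pixels are square), "cx", "cy" (the principal point, pixels), "rvec" (rotation vector, rad) and "tvec" (3), from world to camera coordinates, as OpenCV has them. Camera axes: x right, y down, z forward; pixel columns grow to the right and rows downward; lengths in mm; the calibration is good to about 2 mm. A picture is of the moment at which its call begins.
- bot.job_done(): hands the job in; it is judged then, once.
Trained networks look in a picture, given as the dict that the camera call returned (one of the last four; its "shot" number tells which), for a name from the list of things; names that differ only in an ending like _2 or _b are one class to them, and where a whole thing is asked for, a point or a joint stands for the part that bears it (a point fixed in the world has none). Each returns a list of dicts, best first, with "confidence" (0 to 1); they miss things now and then, are a little off and sometimes report something else, mostly with a low value. They report only what shows in the picture. A call takes as long as a camera call. They do not tell look-alikes from the thing itself.
- bot.cut_out(target, picture): "pixels" (480x640 bool, what is visible of it) and "rect" ([left, top, right, bottom] as shares, 0 to 1, of the picture: columns of its width, rows of its height, round what is visible of it).
- bot.pinpoint(target, picture): "centre" ([column, row] as shares, 0 to 1, of the picture: columns of its width, rows of its height: a listed point, or the origin of a listed thing).
The state is a dict: "clock": time; "joints": joint angles; "joint_vel": joint speeds; "joint_torque": joint torques, N m; "position": TCP position; "orientation": TCP orientation; "wrist_force": force on the tool from outside, world axes, zero at the start; "ft_torque": the same for the moment, N m; "opening": finger opening in mm; "grip_force": force on a finger pad.
Only numpy, scipy, OpenCV 4.12 (cv2) and the standard library are available. Lean on these libraries where they do the work, as an engineer would, in place of code of your own. Each camera call takes 0.05 s, during which the arm holds its last target. There are 200 camera calls.

## Working session

There is one attempt and no reset: what is moved stays moved. The work goes in short steps, Python scripts to look and compute and a tool call to move; the robot and the scene stay as the last step left them, time stands still between calls to the robot, and variables do not carry over. Pictures are saved under pics/ and viewed, at most 14 in all, crops included, and the job is handed in when it is done.

Besides the shell and the picture viewer there is one more tool, called after "Call:" in YAML: its name, and indented under it one key for each argument. move_arm: Moves the arm, as the interface text tells. Its arguments: {"type":"object","properties":{"series":{"type":"array"},"force":{"type":"number"}},"required":["series"]}

```bash
mkdir -p pics; python3 - <<'E'
from station import bot
import cv2
s=bot.read_state();print({k:s[k] for k in('clock','position','orientation','opening','joints')})
for n in('scene','top'):
    p=bot.camera(n);cv2.imwrite(f'pics/{n}0.png',p['image'][:,:,::-1]);print(n,p['vfov'],p['cx'],p['cy'],p['rvec'],p['tvec'],p['shot'])
E
```

```text
{'clock': 0.0, 'position': array([190.92474987, 515.4843241 , 230.64645887]), 'orientation': array([-3.14022936e+00, -2.38272320e-04,  2.78677840e+00]), 'opening': 85.54474941318612, 'joints': array([1.06339362e+00, 2.59205055e-01, 2.07294253e-02, 1.33370436e+00,
       2.82878018e-05, 1.41820770e+00])}
scene 47.79665236227283 333.60963906050347 241.35902813018077 [ 2.31100288 -0.84668188  0.3365013 ] [-392.76576438  304.66052965 1031.48627909] 1
top 54.90540089157387 324.0185829017739 247.5293562689965 [ 2.17299473 -2.1552638   0.06099241] [ 21.11747772 540.77640145 844.64922371] 2
```

View pics/scene0.png

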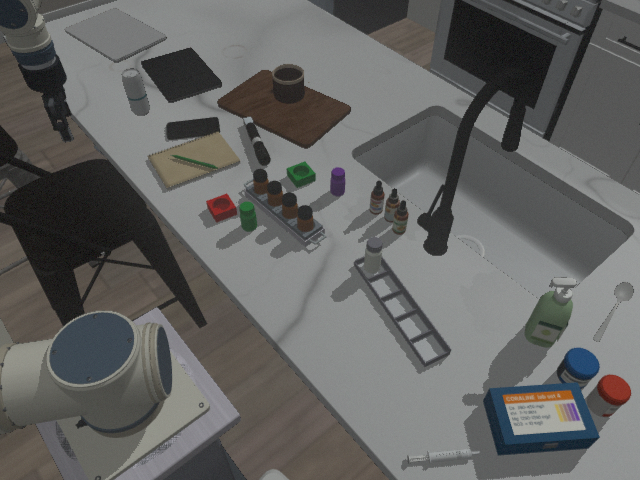

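View pics/top0.png

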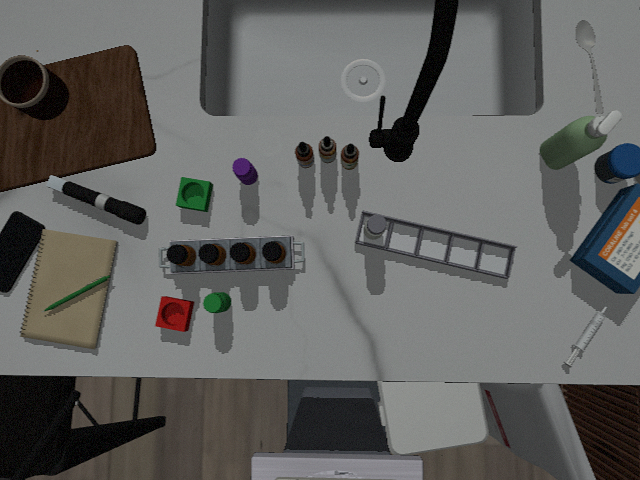

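The scene picture shows the four amber jars in their tray, at about (260–305, 180–215), and the rack at about (355–450, 240–360). In the top picture the jars are at x≈180, 211, 242 and 273, y≈253. The white reference jar is at (376, 227), and the empty bays run to its right. The green and purple jars and the red and green blocks are decoys.

```bash
cat > h.py <<'E'
import numpy as np,cv2
from scipy.spatial.transform import Rotation as Rn
def world(p):
    f=240/np.tan(np.radians(p['vfov'])/2); z=p['z_map'].astype(float)
    v,u=np.mgrid[:480,:640]
    c=np.stack([(u-p['cx'])/f*z,(v-p['cy'])/f*z,z],-1)
    R=cv2.Rodrigues(np.array(p['rvec'],float))[0]
    w=(c-np.ravel(p['tvec']))@R; w[z==0]=np.nan
    return w
def rel(pos,yaw,tpos,tyaw):
    "shift cm & turn of a target in the tool frame; tool down"
    R=Rn.from_euler('xyz',[np.pi,0,yaw]); T=Rn.from_euler('xyz',[np.pi,0,tyaw])
    return np.round(R.inv().as_rotvec(),0)*0+np.round((R.inv()*T).as_rotvec(),3), np.round(R.inv().apply(np.array(tpos)-pos)/10,2)
E
python3 - <<'E'
from station import bot
from h import *
for n in('top','scene'):
    p=bot.camera(n);w=world(p)
    print(n,'table z',np.nanmedian(w[300:340,300:330,2]) if n=='top' else '')
    for t,zl,zh in(('jar_a',76,86),('reference_jar',91,101),('foam_a',24,34)):
        for d in bot.cut_out(t,p):
            q=w[d['pixels']];z=q[:,2];q=q[(z>zl)&(z<zh)]
            if len(q)<8: print(t,round(d['confidence'],2),'few',len(q));continue
            px=p['image'][d['pixels']].mean(0).round()
            (a,b),r=cv2.minEnclosingCircle(q[:,:2].astype(np.float32))
            print(t,round(d['confidence'],2),len(q),q.mean(0).round(1),'circ',round(a,1),round(b,1),round(r,1),px)
    for d in bot.cut_out('reading_rack',p):
        q=w[d['pixels']];z=q[:,2];q=q[(z>11)&(z<30)]
        print('rack',round(d['confidence'],2),len(q),cv2.minAreaRect(q[:,:2].astype(np.float32)))
E
```

```text
top table z 0.06303676240539788
jar_a 0.89 few 0
jar_a 0.82 276 [524.6 228.6  80.9] circ 525.1 228.8 17.1 [22. 17. 12.]
jar_a 0.79 273 [527.6 172.8  80.9] circ 527.3 173.1 16.8 [22. 17. 14.]
jar_a 0.67 273 [529.5 116.3  80.9] circ 529.6 116.9 16.9 [20. 16. 14.]
jar_a 0.66 few 1
jar_a 0.64 279 [523.2 285.6  80.8] circ 523.1 286.1 17.3 [24. 17. 12.]
jar_a 0.55 few 4
reference_jar 0.63 295 [576.6 -67.2  95.8] circ 576.9 -67.1 17.5 [80. 80. 83.]
foam_a 0.91 432 [642.9 276.2  26.1] circ 643.3 275.8 37.7 [23. 76. 35.]
foam_a 0.89 455 [414.4 306.7  26.2] circ 414.7 306.7 37.8 [105.  20.  19.]
foam_a 0.88 371 [525.6 167.1  29.1] circ 527.1 172.1 36.9 [68. 73. 76.]
foam_a 0.85 433 [529.3 112.7  28.9] circ 531.0 114.8 38.2 [69. 73. 76.]
foam_a 0.79 308 [522.  220.9  28.9] circ 524.6 230.2 37.3 [70. 75. 78.]
foam_a 0.68 370 [520.1 280.8  29.1] circ 521.4 286.7 38.7 [68. 72. 76.]
rack 0.6 1285 ((548.8880004882812, -182.83599853515625), (294.2725830078125, 62.474891662597656), 77.09407806396484)
scene table z 
jar_a 0.89 few 0
jar_a 0.88 112 [522.7 229.7  79.5] circ 521.9 218.9 28.4 [53. 46. 41.]
[... 166 characters left out ...]
3.   79.7] circ 522.3 173.7 17.5 [53. 46. 41.]
jar_a 0.58 few 1
jar_a 0.48 few 0
reference_jar 0.62 139 [574.4 -66.7  94.7] circ 575.4 -66.0 18.0 [88. 90. 89.]
foam_a 0.77 165 [411.8 305.8  26. ] circ 412.3 306.2 37.1 [101.  45.  43.]
foam_a 0.69 130 [639.4 277.4  25.9] circ 639.3 275.4 35.8 [43. 78. 49.]
foam_a 0.66 107 [502.9 230.9  28.2] circ 505.5 231.0 30.1 [72. 74. 76.]
foam_a 0.57 104 [500.5 284.7  28. ] circ 500.7 286.2 32.9 [74. 76. 78.]
foam_a 0.54 112 [506.2 170.6  28. ] circ 505.6 172.7 30.7 [72. 75. 77.]
foam_a 0.51 187 [520.9 108.4  27.7] circ 527.1 115.4 37.2 [74. 77. 79.]
rack 0.91 1072 ((546.875, -182.06155395507812), (293.3150329589844, 64.71176147460938), 77.2683334350586)
```

```bash
python3 - <<'E'
from h import *
s=np.array([191.07,515.74,231.28])
J=[(522.6,286.2),(524.3,229.2),(526.5,172.9),(529,116.7)]
B=[(561.1,-126),(548.2,-182.5),(535.3,-239),(522.3,-295.6)]
print(rel(s,2.787,(*J[0],130),1.607))
for i in range(4):
    print('carry',i,rel((*J[i],150),1.607,(*B[i],150),1.346))
    if i<3: print('back',rel((*B[i],150),1.346,(*J[i+1],150),1.607))
E
```

```text
(array([ 0.  , -0.  ,  1.18]), array([-39.06, -10.01,  10.13]))
carry 0 (array([-0.   , -0.   ,  0.261]), array([-41.33,   2.36,   0.  ]))
back (array([ 0.   ,  0.   , -0.261]), array([ 33.81, -11.51,  -0.  ]))
carry 1 (array([-0.   , -0.   ,  0.261]), array([-41.23,   0.9 ,   0.  ]))
back (array([ 0.   ,  0.   , -0.261]), array([ 34.16, -10.04,  -0.  ]))
carry 2 (array([-0.   , -0.   ,  0.261]), array([-41.19,  -0.61,  -0.  ]))
back (array([ 0.   ,  0.   , -0.261]), array([34.53, -8.54, -0.  ]))
carry 3 (array([-0.   , -0.   ,  0.261]), array([-41.18,  -2.16,  -0.  ]))
```

Call:
move_arm:
  series:
    - [[0, 0, 0.14], [-4, -1, 1], 1]
    - [[0, 0, 0.28], [-9, -2.3, 2.3], 1]
    - [[0, 0, 0.42], [-14, -3.6, 3.6], 1]
    - [[0, 0, 0.56], [-19, -4.9, 4.9], 1]
    - [[0, 0, 0.7], [-24, -6.1, 6.2], 1]
    - [[0, 0, 0.84], [-28.5, -7.3, 7.4], 1]
    - [[0, 0, 0.98], [-33, -8.5, 8.6], 1]
    - [[0, 0, 1.1], [-37, -9.5, 9.6], 1]
    - [[0, 0, 1.18], [-39.06, -10.01, 10.13], 1]
    - [[0, 0, 1.18], [-39.06, -10.01, 10.13], 1]
  force: 35

```text
clock: 1.6
position: [524.7, 283.9, 128.5]
orientation: [-3.14, 0.001, 1.601]
wrist_force: [0.0, 0.1, -0.1]
opening: 85.4
grip_force: 0.0
```

```bash
python3 - <<'E'
from station import bot
import cv2
p=bot.camera('scene');s=bot.read_state();print(s['position'],s['orientation'],s['joints'])
cv2.imwrite('pics/s1.png',cv2.resize(p['image'][90:300,130:410,::-1],None,fx=2.5,fy=2.5))
E
```

```text
[523.29497859 285.04084988 129.14513076] [-3.14020917e+00  3.48301816e-04  1.60484892e+00] [ 3.57954565e-01  3.82288643e-01 -6.11559695e-02  1.12877411e+00
  1.10127679e-04  1.89469846e+00]
```

View pics/s1.png

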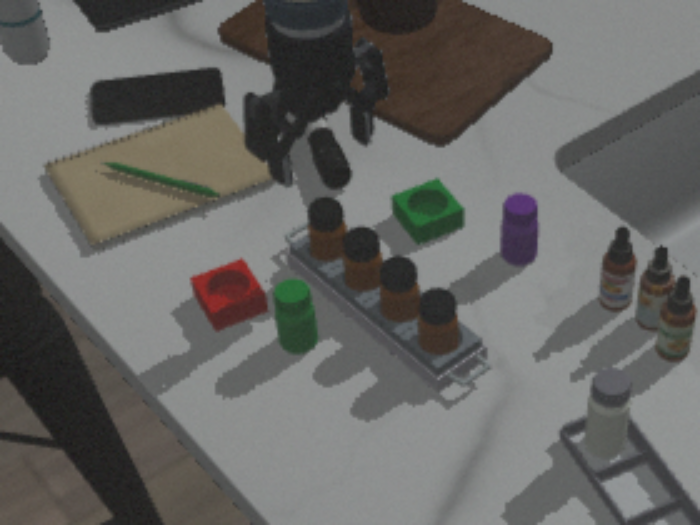

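The open gripper sits above the leftmost jar, around (310, 150) in the crop, with its fingers straddling the row. I'll go down.

Call:
move_arm:
  series:
    - [[0, 0, 0], [0, 0, 2], 1]
    - [[0, 0, 0], [0, 0, 4.5], 1]
    - [[0, 0, 0], [0, 0, 7], 1]
    - [[0, 0, 0], [0, 0, 8.7], 1]
    - [[0, 0, 0], [0, 0, 9.5], 1]
    - [[0, 0, 0], [0, 0, 9.5], 0.7]
    - [[0, 0, 0], [0, 0, 9.5], 0.4]
    - [[0, 0, 0], [0, 0, 9.5], 0.2]
    - [[0, 0, 0], [0, 0, 9.5], 0.2]
    - [[0, 0, 0], [0, 0, 9.5], 0.2]

```text
clock: 2.65
position: [523.0, 286.6, 36.3]
orientation: [3.14, -0.001, 1.607]
wrist_force: [-0.9, 0.4, 4.9]
opening: 36.5
grip_force: 35.0
```

Opening is 36.5 mm, below the 38 mm body, and there is an upward wrist force. The pads seem to be on the shoulder, so I'll regrip 4 mm lower.

Call:
move_arm:
  series:
    - [[0, 0, 0], [0, 0, 0], 0.6]
    - [[0, 0, 0], [0, 0, 0.2], 0.6]
    - [[0, 0, 0], [0, 0, 0.45], 0.6]
    - [[0, 0, 0], [0, 0, 0.45], 0.3]
    - [[0, 0, 0], [0, 0, 0.45], 0.2]
    - [[0, 0, 0], [0, 0, 0.45], 0.2]
    - [[0, 0, 0], [0, 0, 0.45], 0.2]

```text
clock: 3.35
position: [522.5, 286.1, 30.3]
orientation: [-3.141, 0.0, 1.607]
wrist_force: [-0.5, 0.1, -1.2]
opening: 36.3
grip_force: 35.1
```

Call:
move_arm:
  series:
    - [[0, 0, 0], [0, 0, -0.5], 0.2]
    - [[0, 0, 0], [0, 0, -1.5], 0.2]
    - [[0, 0, 0], [0, 0, -3], 0.2]
    - [[0, 0, 0], [0, 0, -5], 0.2]
    - [[0, 0, 0], [0, 0, -7], 0.2]
    - [[0, 0, 0], [0, 0, -9], 0.2]
    - [[0, 0, 0], [0, 0, -10.7], 0.2]
    - [[0, 0, 0], [0, 0, -11.7], 0.2]
    - [[0, 0, 0], [0, 0, -11.95], 0.2]
    - [[0, 0, 0], [0, 0, -11.95], 0.2]

```text
clock: 4.35
position: [522.5, 286.2, 150.1]
orientation: [3.141, -0.0, 1.607]
wrist_force: [-0.6, 0.2, -1.4]
opening: 36.1
grip_force: 35.2
```

Call:
move_arm:
  series:
    - [[0, 0, 0.01], [-1.5, 0.1, 0], 0.2]
    - [[0, 0, 0.04], [-5, 0.3, 0], 0.2]
    - [[0, 0, 0.07], [-10, 0.6, 0], 0.2]
    - [[0, 0, 0.1], [-15, 0.9, 0], 0.2]
    - [[0, 0, 0.13], [-20, 1.15, 0], 0.2]
    - [[0, 0, 0.16], [-25, 1.4, 0], 0.2]
    - [[0, 0, 0.19], [-30, 1.7, 0], 0.2]
    - [[0, 0, 0.22], [-35, 2, 0], 0.2]
    - [[0, 0, 0.25], [-39, 2.25, 0], 0.2]
    - [[0, 0, 0.261], [-41.33, 2.36, 0], 0.2]

```text
clock: 5.35
position: [560.2, -129.8, 148.9]
orientation: [-3.14, 0.0, 1.341]
wrist_force: [0.9, 0.4, -0.8]
opening: 36.7
grip_force: 35.1
```

Call:
move_arm:
  series:
    - [[0, 0, 0], [0, 0, 0], 0.2]
    - [[0, 0, 0], [0, 0, 0], 0.2]

```text
clock: 5.55
position: [560.2, -126.7, 149.1]
orientation: [-3.14, -0.0, 1.344]
wrist_force: [-0.2, -0.3, -0.9]
opening: 36.4
grip_force: 35.2
```

```bash
python3 - <<'E'
from station import bot
import cv2
p=bot.camera('scene');s=bot.read_state();print(s['position'],s['orientation'],s['opening'])
cv2.imwrite('pics/s2.png',cv2.resize(p['image'][130:380,260:520,::-1],None,fx=2.4,fy=2.4))
E
```

```text
[ 560.3391662  -125.88586701  149.30115766] [-3.14007860e+00 -4.11642026e-04  1.34534413e+00] 36.605064207233895
```

View pics/s2.png

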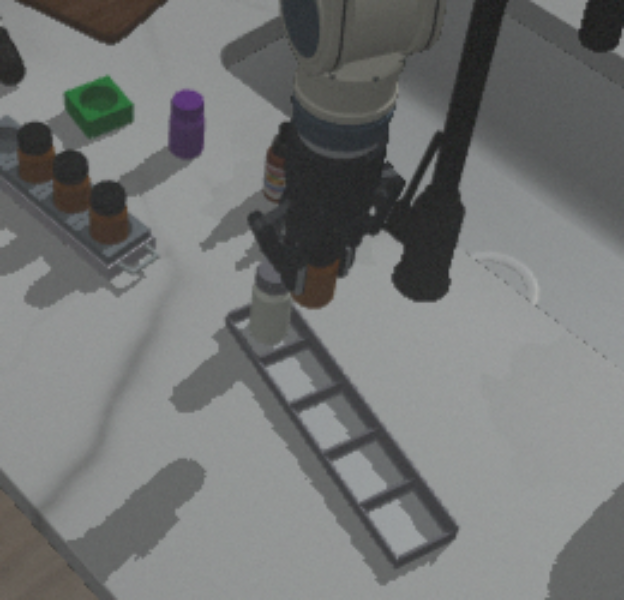

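The jar hangs upright in the fingers at (315, 280) in the crop, above the bay beside the white jar. I'll lower it.

Call:
move_arm:
  series:
    - [[0, 0, 0], [0, 0, 1], 0.2]
    - [[0, 0, 0], [0, 0, 3], 0.2]
    - [[0, 0, 0], [0, 0, 5], 0.2]
    - [[0, 0, 0], [0, 0, 7], 0.2]
    - [[0, 0, 0], [0, 0, 9], 0.2]
    - [[0, 0, 0], [0, 0, 10.5], 0.2]
    - [[0, 0, 0], [0, 0, 11.4], 0.2]
    - [[0, 0, 0], [0, 0, 11.9], 0.2]
    - [[0, 0, 0], [0, 0, 12.15], 0.2]
    - [[0, 0, 0], [0, 0, 12.2], 0.2]

```text
clock: 6.6
position: [561.2, -125.8, 28.2]
orientation: [3.141, 0.0, 1.346]
wrist_force: [-0.1, 0.1, -1.0]
opening: 36.6
grip_force: 35.2
```

Call:
move_arm:
  series:
    - [[0, 0, 0], [0, 0, 0.05], 0.2]
    - [[0, 0, 0], [0, 0, 0.1], 0.2]

```text
clock: 6.8
position: [561.3, -126.1, 27.5]
orientation: [3.141, 0.0, 1.346]
wrist_force: [-0.4, 0.2, -0.2]
opening: 36.8
grip_force: 35.2
```

Call:
move_arm:
  series:
    - [[0, 0, 0], [0, 0, 0.05], 0.2]
    - [[0, 0, 0], [0, 0, 0.05], 0.45]
    - [[0, 0, 0], [0, 0, 0.05], 0.55]
    - [[0, 0, 0], [0, 0, 0.05], 0.6]
    - [[0, 0, 0], [0, 0, -0.3], 0.65]
    - [[0, 0, 0], [0, 0, -2], 0.8]
    - [[0, 0, 0], [0, 0, -5], 1]
    - [[0, 0, 0], [0, 0, -8.5], 1]
    - [[0, 0, 0], [0, 0, -11.5], 1]
    - [[0, 0, 0], [0, 0, -12.15], 1]

```text
clock: 7.8
position: [562.4, -126.5, 152.3]
orientation: [3.136, 0.001, 1.346]
wrist_force: [0.6, 0.3, -0.4]
opening: 85.8
grip_force: 0.0
```

```bash
cat > chk.py <<'E'
import sys
from station import bot
from h import *
B=np.array([(561.1,-126),(548.2,-182.5),(535.3,-239),(522.3,-295.6),(574.1,-69.4)])
p=bot.camera('scene');w=world(p);s=bot.read_state();print(s['clock'],s['position'],s['wrist_force'])
for n in('jar_a','reference_jar'):
    for d in bot.cut_out(n,p):
        q=w[d['pixels']];q=q[q[:,2]>q[:,2].max()-8];c=q.mean(0)
        i=np.argmin(np.hypot(*(B-c[:2]).T))
        a=-.224;R=np.array([[np.cos(a),np.sin(a)],[-np.sin(a),np.cos(a)]])
        print(n,round(d['confidence'],2),c.round(1),'top',q[:,2].max().round(1),'bay',i,(R@(c[:2]-B[i])).round(1))
cv2.imwrite(sys.argv[1],cv2.resize(p['image'][130:380,240:520,::-1],None,fx=2.4,fy=2.4))
E
python3 chk.py pics/s3.png
```

```text
7.85 [ 562.12726513 -126.40705844  151.49983743] [-0.18924149  0.31712229  0.51041562]chk.py:8: RuntimeWarning: Mean of empty slice.
  q=w[d['pixels']];q=q[q[:,2]>q[:,2].max()-8];c=q.mean(0)
  ret = um.true_divide(
Traceback (most recent call last):
  File "chk.py", line 11, in <module>
    print(n,round(d['confidence'],2),c.round(1),'top',q[:,2].max().round(1),'bay',i,(R@(c[:2]-B[i])).round(1))
                                                      ~~~~~~~~~~^^
ValueError: zero-size array to reduction operation maximum which has no identity
```

Call:
move_arm:
  series:
    - [[0, 0, -0.02], [2, -0.7, 0], 1]
    - [[0, 0, -0.05], [6, -2, 0], 1]
    - [[0, 0, -0.09], [11, -3.7, 0], 1]
    - [[0, 0, -0.13], [16, -5.4, 0], 1]
    - [[0, 0, -0.17], [21, -7.1, 0], 1]
    - [[0, 0, -0.2], [26, -8.8, 0], 1]
    - [[0, 0, -0.24], [30, -10.2, 0], 1]
    - [[0, 0, -0.261], [33, -11.2, 0], 1]
    - [[0, 0, -0.261], [33.81, -11.51, 0], 1]
    - [[0, 0, -0.261], [33.81, -11.51, 0], 1]

```text
clock: 8.9
position: [523.3, 230.2, 147.0]
orientation: [-3.139, 0.001, 1.609]
wrist_force: [-0.8, -0.3, -0.7]
opening: 85.6
grip_force: 0.0
```

```bash
sed -i 's/q=w\[d\[.pixels.\]\];/q=w[d["pixels"]];q=q[~np.isnan(q[:,0])]\n        if not len(q):continue\n        /' chk.py
python3 chk.py pics/s3.png
```

```text
8.95 [523.7340393  229.07567427 147.28022173] [-0.00807821 -0.07147369  0.27152402]
jar_a 0.93 [681.1 175.9  71.3] top 77.0 bay 4 [ 49.8 262.9]
jar_a 0.8 [ 559.2 -124.3   76.9] top 81.5 bay 0 [-2.3  1.2]
jar_a 0.71 [522.6 230.5  79.6] top 84.0 bay 4 [-116.9  280.9]
jar_a 0.68 [521.2 109.3  28.2] top 33.0 bay 4 [-91.3 162.5]
jar_a 0.66 [525.1 173.8  79.9] top 84.4 bay 4 [-101.8  226.2]
jar_a 0.65 [525.2 117.1  80.4] top 85.4 bay 4 [-89.1 170.9]
jar_a 0.63 [434.  220.3  71.6] top 76.7 bay 4 [-200.9  251.4]
reference_jar 0.81 [574.6 -66.3  94.7] top 99.4 bay 4 [-0.2  3.2]
```

View pics/s3.png

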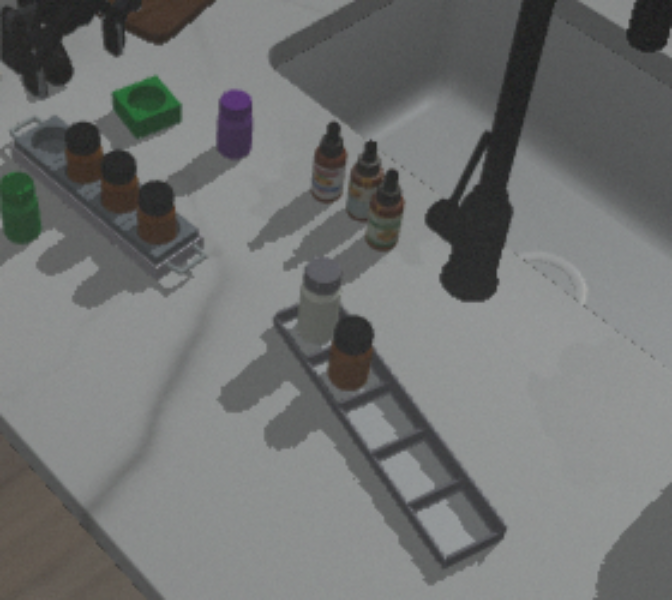

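The first jar stands upright in bay 1 at (350, 355), with the reference jar undisturbed at (320, 305). The gripper is back over the second jar.

Call:
move_arm:
  series:
    - [[0, 0, 0], [0, 0, 2], 1]
    - [[0, 0, 0], [0, 0, 5], 1]
    - [[0, 0, 0], [0, 0, 8], 1]
    - [[0, 0, 0], [0, 0, 10.5], 1]
    - [[0, 0, 0], [0, 0, 11.5], 1]
    - [[0, 0, 0], [0, 0, 11.8], 0.8]
    - [[0, 0, 0], [0, 0, 11.8], 0.5]
    - [[0, 0, 0], [0, 0, 11.8], 0.3]
    - [[0, 0, 0], [0, 0, 11.8], 0.2]
    - [[0, 0, 0], [0, 0, 11.8], 0.2]

```text
clock: 10.05
position: [525.1, 229.3, 31.9]
orientation: [3.139, -0.0, 1.607]
wrist_force: [-0.8, -1.8, 7.0]
opening: 36.6
grip_force: 35.3
```

Call:
move_arm:
  series:
    - [[0, 0, 0], [0, 0, 0], 0.2]
    - [[0, 0, 0], [0, 0, -1], 0.2]
    - [[0, 0, 0], [0, 0, -3], 0.2]
    - [[0, 0, 0], [0, 0, -5], 0.2]
    - [[0, 0, 0], [0, 0, -7], 0.2]
    - [[0, 0, 0], [0, 0, -9], 0.2]
    - [[0, 0, 0], [0, 0, -10.7], 0.2]
    - [[0, 0, 0], [0, 0, -11.7], 0.2]
    - [[0, 0, 0], [0, 0, -11.95], 0.2]
    - [[0, 0, 0], [0, 0, -11.95], 0.2]

```text
clock: 11.05
position: [524.2, 229.3, 150.0]
orientation: [3.141, -0.0, 1.607]
wrist_force: [0.1, -0.8, -1.4]
opening: 36.6
grip_force: 35.3
```

Call:
move_arm:
  series:
    - [[0, 0, 0.01], [-1.5, 0.05, 0], 0.2]
    - [[0, 0, 0.04], [-5, 0.1, 0], 0.2]
    - [[0, 0, 0.07], [-10, 0.2, 0], 0.2]
    - [[0, 0, 0.1], [-15, 0.3, 0], 0.2]
    - [[0, 0, 0.13], [-20, 0.4, 0], 0.2]
    - [[0, 0, 0.16], [-25, 0.55, 0], 0.2]
    - [[0, 0, 0.19], [-30, 0.65, 0], 0.2]
    - [[0, 0, 0.22], [-35, 0.75, 0], 0.2]
    - [[0, 0, 0.25], [-39, 0.85, 0], 0.2]
    - [[0, 0, 0.261], [-41.23, 0.9, 0], 0.2]

```text
clock: 12.05
position: [547.1, -186.3, 148.8]
orientation: [-3.14, 0.0, 1.341]
wrist_force: [0.8, 0.4, -0.5]
opening: 36.4
grip_force: 35.3
```

Call:
move_arm:
  series:
    - [[0, 0, 0], [0, 0, 0], 0.2]
    - [[0, 0, 0], [0, 0, 1], 0.2]
    - [[0, 0, 0], [0, 0, 3], 0.2]
    - [[0, 0, 0], [0, 0, 5], 0.2]
    - [[0, 0, 0], [0, 0, 7], 0.2]
    - [[0, 0, 0], [0, 0, 9], 0.2]
    - [[0, 0, 0], [0, 0, 10.5], 0.2]
    - [[0, 0, 0], [0, 0, 11.4], 0.2]
    - [[0, 0, 0], [0, 0, 11.9], 0.2]
    - [[0, 0, 0], [0, 0, 12.05], 0.2]

```text
clock: 13.05
position: [547.9, -181.9, 29.1]
orientation: [-3.141, -0.0, 1.346]
wrist_force: [0.0, 0.5, -1.1]
opening: 36.8
grip_force: 35.3
```

Call:
move_arm:
  series:
    - [[0, 0, 0], [0, 0, 0.05], 0.2]
    - [[0, 0, 0], [0, 0, 0.1], 0.2]
    - [[0, 0, 0], [0, 0, 0.1], 0.2]

```text
clock: 13.35
position: [548.3, -182.6, 29.0]
orientation: [3.141, 0.0, 1.346]
wrist_force: [-0.6, 0.4, -1.8]
opening: 36.8
grip_force: 35.3
```

Call:
move_arm:
  series:
    - [[0, 0, 0], [0, 0, 0.05], 0.2]
    - [[0, 0, 0], [0, 0, 0.1], 0.2]
    - [[0, 0, 0], [0, 0, 0.1], 0.2]

```text
clock: 13.65
position: [548.3, -182.6, 28.8]
orientation: [3.14, 0.0, 1.346]
wrist_force: [-2.3, 1.3, 10.1]
opening: 36.7
grip_force: 36.5
```

Call:
move_arm:
  series:
    - [[0, 0, 0], [0, 0, -0.05], 0.2]
    - [[0, 0, 0], [0, 0, -0.05], 0.45]
    - [[0, 0, 0], [0, 0, -0.05], 0.55]
    - [[0, 0, 0], [0, 0, -0.05], 0.6]
    - [[0, 0, 0], [0, 0, -0.3], 0.65]
    - [[0, 0, 0], [0, 0, -2], 0.8]
    - [[0, 0, 0], [0, 0, -5], 1]
    - [[0, 0, 0], [0, 0, -8.5], 1]
    - [[0, 0, 0], [0, 0, -11.5], 1]
    - [[0, 0, 0], [0, 0, -12.1], 1]

```text
clock: 14.65
position: [549.4, -183.1, 152.2]
orientation: [3.136, 0.001, 1.346]
wrist_force: [1.3, -1.2, 0.2]
opening: 85.3
grip_force: 0.0
```

Call:
move_arm:
  series:
    - [[0, 0, -0.02], [2, -0.6, 0], 1]
    - [[0, 0, -0.05], [6, -1.8, 0], 1]
    - [[0, 0, -0.09], [11, -3.2, 0], 1]
    - [[0, 0, -0.13], [16, -4.7, 0], 1]
    - [[0, 0, -0.17], [21, -6.2, 0], 1]
    - [[0, 0, -0.2], [26, -7.6, 0], 1]
    - [[0, 0, -0.24], [30, -8.8, 0], 1]
    - [[0, 0, -0.261], [33, -9.7, 0], 1]
    - [[0, 0, -0.261], [34.16, -10.04, 0], 1]
    - [[0, 0, -0.261], [34.16, -10.04, 0], 1]

```text
clock: 15.65
position: [526.0, 174.1, 147.9]
orientation: [-3.141, 0.0, 1.609]
wrist_force: [-0.3, -0.7, 0.4]
opening: 85.6
grip_force: 0.0
```

```bash
python3 chk.py pics/s4.png | grep -E 'bay [0-3]|ref|^[0-9]'
```

```text
15.7 [526.24907443 172.8837997  147.98467571] [ 1.41913157 -0.02873628  0.09040404]
jar_a 0.87 [ 559.5 -124.3   76.7] top 81.2 bay 0 [-2.   1.3]
jar_a 0.68 [ 546.3 -181.1   76.6] top 81.1 bay 1 [-2.1  1. ]
reference_jar 0.92 [574.3 -67.   95. ] top 99.4 bay 4 [-0.3  2.4]
```

Second jar is fine. For the third I'll settle at depth before closing.

Call:
move_arm:
  series:
    - [[0, 0, 0], [0, 0, 3], 1]
    - [[0, 0, 0], [0, 0, 7], 1]
    - [[0, 0, 0], [0, 0, 10], 1]
    - [[0, 0, 0], [0, 0, 11.4], 1]
    - [[0, 0, 0], [0, 0, 11.8], 1]
    - [[0, 0, 0], [0, 0, 11.8], 0.9]
    - [[0, 0, 0], [0, 0, 11.8], 0.6]
    - [[0, 0, 0], [0, 0, 11.8], 0.3]
    - [[0, 0, 0], [0, 0, 11.8], 0.2]
    - [[0, 0, 0], [0, 0, 11.8], 0.2]

```text
clock: 16.8
position: [527.0, 172.9, 31.6]
orientation: [3.14, 0.0, 1.607]
wrist_force: [-0.6, -1.1, 5.3]
opening: 36.9
grip_force: 34.9
```

Call:
move_arm:
  series:
    - [[0, 0, 0], [0, 0, 0], 0.2]
    - [[0, 0, 0], [0, 0, -1], 0.2]
    - [[0, 0, 0], [0, 0, -3], 0.2]
    - [[0, 0, 0], [0, 0, -5], 0.2]
    - [[0, 0, 0], [0, 0, -7], 0.2]
    - [[0, 0, 0], [0, 0, -9], 0.2]
    - [[0, 0, 0], [0, 0, -10.7], 0.2]
    - [[0, 0, 0], [0, 0, -11.7], 0.2]
    - [[0, 0, 0], [0, 0, -11.95], 0.2]
    - [[0, 0, 0], [0, 0, -11.95], 0.2]

```text
clock: 17.8
position: [526.4, 173.0, 150.1]
orientation: [3.141, -0.0, 1.607]
wrist_force: [0.1, -0.4, -1.1]
opening: 37.0
grip_force: 35.3
```

Call:
move_arm:
  series:
    - [[0, 0, 0.01], [-1.5, 0, 0], 0.2]
    - [[0, 0, 0.04], [-5, -0.1, 0], 0.2]
    - [[0, 0, 0.07], [-10, -0.15, 0], 0.2]
    - [[0, 0, 0.1], [-15, -0.2, 0], 0.2]
    - [[0, 0, 0.13], [-20, -0.3, 0], 0.2]
    - [[0, 0, 0.16], [-25, -0.4, 0], 0.2]
    - [[0, 0, 0.19], [-30, -0.45, 0], 0.2]
    - [[0, 0, 0.22], [-35, -0.5, 0], 0.2]
    - [[0, 0, 0.25], [-39, -0.6, 0], 0.2]
    - [[0, 0, 0.261], [-41.19, -0.61, 0], 0.2]

```text
clock: 18.8
position: [534.0, -242.8, 148.7]
orientation: [-3.14, 0.0, 1.341]
wrist_force: [0.3, 1.2, -0.9]
opening: 36.7
grip_force: 35.4
```

Call:
move_arm:
  series:
    - [[0, 0, 0], [0, 0, 0], 0.2]
    - [[0, 0, 0], [0, 0, 1], 0.2]
    - [[0, 0, 0], [0, 0, 3], 0.2]
    - [[0, 0, 0], [0, 0, 5], 0.2]
    - [[0, 0, 0], [0, 0, 7], 0.2]
    - [[0, 0, 0], [0, 0, 9], 0.2]
    - [[0, 0, 0], [0, 0, 10.5], 0.2]
    - [[0, 0, 0], [0, 0, 11.4], 0.2]
    - [[0, 0, 0], [0, 0, 11.9], 0.2]
    - [[0, 0, 0], [0, 0, 12.05], 0.2]

```text
clock: 19.8
position: [535.0, -238.3, 29.1]
orientation: [-3.141, -0.0, 1.347]
wrist_force: [0.3, 0.4, -0.8]
opening: 36.7
grip_force: 35.4
```

Call:
move_arm:
  series:
    - [[0, 0, 0], [0, 0, 0.05], 0.2]
    - [[0, 0, 0], [0, 0, 0.1], 0.2]
    - [[0, 0, 0], [0, 0, 0.1], 0.2]

```text
clock: 20.1
position: [535.4, -239.1, 29.0]
orientation: [3.141, 0.0, 1.346]
wrist_force: [-0.2, -0.3, -1.3]
opening: 36.5
grip_force: 35.4
```

Call:
move_arm:
  series:
    - [[0, 0, 0], [0, 0, 0.05], 0.2]
    - [[0, 0, 0], [0, 0, 0.07], 0.2]
    - [[0, 0, 0], [0, 0, 0.07], 0.2]

```text
clock: 20.4
position: [535.4, -239.1, 28.6]
orientation: [3.141, 0.0, 1.346]
wrist_force: [-1.2, 0.9, 5.4]
opening: 36.6
grip_force: 36.1
```

Call:
move_arm:
  series:
    - [[0, 0, 0], [0, 0, -0.02], 0.2]
    - [[0, 0, 0], [0, 0, -0.02], 0.45]
    - [[0, 0, 0], [0, 0, -0.02], 0.55]
    - [[0, 0, 0], [0, 0, -0.02], 0.6]
    - [[0, 0, 0], [0, 0, -0.3], 0.65]
    - [[0, 0, 0], [0, 0, -2], 0.8]
    - [[0, 0, 0], [0, 0, -5], 1]
    - [[0, 0, 0], [0, 0, -8.5], 1]
    - [[0, 0, 0], [0, 0, -11.5], 1]
    - [[0, 0, 0], [0, 0, -12.07], 1]

```text
clock: 21.4
position: [536.5, -239.7, 152.3]
orientation: [3.136, 0.002, 1.346]
wrist_force: [0.5, -0.8, -0.5]
opening: 85.7
grip_force: 0.0
```

Call:
move_arm:
  series:
    - [[0, 0, -0.02], [2, -0.5, 0], 1]
    - [[0, 0, -0.05], [6, -1.5, 0], 1]
    - [[0, 0, -0.09], [11, -2.7, 0], 1]
    - [[0, 0, -0.13], [16, -4, 0], 1]
    - [[0, 0, -0.17], [21, -5.2, 0], 1]
    - [[0, 0, -0.2], [26, -6.4, 0], 1]
    - [[0, 0, -0.24], [30, -7.4, 0], 1]
    - [[0, 0, -0.261], [33, -8.2, 0], 1]
    - [[0, 0, -0.261], [34.53, -8.54, 0], 1]
    - [[0, 0, -0.261], [34.53, -8.54, 0], 1]

```text
clock: 22.4
position: [528.6, 118.3, 148.0]
orientation: [-3.141, -0.0, 1.609]
wrist_force: [-0.1, -0.7, -0.0]
opening: 85.4
grip_force: 0.0
```

```bash
python3 chk.py pics/s5.png | grep -E 'bay [0-3]|ref|^[0-9]'
```

```text
22.45 [528.82239063 117.02194176 148.03506005] [-0.03471116 -0.18773392  0.20378353]
jar_a 0.94 [ 558.8 -125.1   76.9] top 80.8 bay 0 [-2.5  0.4]
jar_a 0.82 [ 532.7 -236.6   76.6] top 80.8 bay 2 [-3.1  1.7]
jar_a 0.62 [ 546.  -181.4   76.8] top 81.7 bay 1 [-2.4  0.6]
reference_jar 0.84 [574.2 -66.2  94.5] top 99.2 bay 4 [-0.6  3.2]
reference_jar 0.41 [ 532.7 -236.4   76.6] top 80.8 bay 2 [-3.1  2. ]
```

Call:
move_arm:
  series:
    - [[0, 0, 0], [0, 0, 3], 1]
    - [[0, 0, 0], [0, 0, 7], 1]
    - [[0, 0, 0], [0, 0, 10], 1]
    - [[0, 0, 0], [0, 0, 11.4], 1]
    - [[0, 0, 0], [0, 0, 11.8], 1]
    - [[0, 0, 0], [0, 0, 11.8], 0.9]
    - [[0, 0, 0], [0, 0, 11.8], 0.6]
    - [[0, 0, 0], [0, 0, 11.8], 0.3]
    - [[0, 0, 0], [0, 0, 11.8], 0.2]
    - [[0, 0, 0], [0, 0, 11.8], 0.2]

```text
clock: 23.55
position: [529.6, 116.7, 31.6]
orientation: [3.14, 0.0, 1.607]
wrist_force: [-1.2, -1.3, 5.9]
opening: 36.7
grip_force: 34.6
```

Call:
move_arm:
  series:
    - [[0, 0, 0], [0, 0, 0], 0.2]
    - [[0, 0, 0], [0, 0, -1], 0.2]
    - [[0, 0, 0], [0, 0, -3], 0.2]
    - [[0, 0, 0], [0, 0, -5], 0.2]
    - [[0, 0, 0], [0, 0, -7], 0.2]
    - [[0, 0, 0], [0, 0, -9], 0.2]
    - [[0, 0, 0], [0, 0, -10.7], 0.2]
    - [[0, 0, 0], [0, 0, -11.7], 0.2]
    - [[0, 0, 0], [0, 0, -11.95], 0.2]
    - [[0, 0, 0], [0, 0, -11.95], 0.2]

```text
clock: 24.55
position: [528.9, 116.8, 150.0]
orientation: [3.141, -0.0, 1.607]
wrist_force: [0.3, -0.0, -1.7]
opening: 36.9
grip_force: 35.7
```

Call:
move_arm:
  series:
    - [[0, 0, 0.01], [-1.5, -0.1, 0], 0.2]
    - [[0, 0, 0.04], [-5, -0.25, 0], 0.2]
    - [[0, 0, 0.07], [-10, -0.5, 0], 0.2]
    - [[0, 0, 0.1], [-15, -0.8, 0], 0.2]
    - [[0, 0, 0.13], [-20, -1.05, 0], 0.2]
    - [[0, 0, 0.16], [-25, -1.3, 0], 0.2]
    - [[0, 0, 0.19], [-30, -1.6, 0], 0.2]
    - [[0, 0, 0.22], [-35, -1.85, 0], 0.2]
    - [[0, 0, 0.25], [-39, -2.05, 0], 0.2]
    - [[0, 0, 0.261], [-41.18, -2.16, 0], 0.2]

```text
clock: 25.55
position: [520.8, -299.5, 148.6]
orientation: [-3.14, -0.0, 1.341]
wrist_force: [0.0, 0.6, -1.6]
opening: 36.6
grip_force: 35.7
```

Call:
move_arm:
  series:
    - [[0, 0, 0], [0, 0, 0], 0.2]
    - [[0, 0, 0], [0, 0, 1], 0.2]
    - [[0, 0, 0], [0, 0, 3], 0.2]
    - [[0, 0, 0], [0, 0, 5], 0.2]
    - [[0, 0, 0], [0, 0, 7], 0.2]
    - [[0, 0, 0], [0, 0, 9], 0.2]
    - [[0, 0, 0], [0, 0, 10.5], 0.2]
    - [[0, 0, 0], [0, 0, 11.4], 0.2]
    - [[0, 0, 0], [0, 0, 11.9], 0.2]
    - [[0, 0, 0], [0, 0, 12.05], 0.2]

```text
clock: 26.55
position: [522.1, -295.0, 29.1]
orientation: [-3.141, -0.0, 1.346]
wrist_force: [-0.0, -0.5, -1.5]
opening: 36.9
grip_force: 35.7
```

Call:
move_arm:
  series:
    - [[0, 0, 0], [0, 0, 0.05], 0.2]
    - [[0, 0, 0], [0, 0, 0.1], 0.2]
    - [[0, 0, 0], [0, 0, 0.1], 0.2]

```text
clock: 26.85
position: [522.4, -295.7, 28.9]
orientation: [3.141, 0.0, 1.346]
wrist_force: [0.1, -0.4, -0.6]
opening: 36.7
grip_force: 35.7
```

Call:
move_arm:
  series:
    - [[0, 0, 0], [0, 0, 0.05], 0.2]
    - [[0, 0, 0], [0, 0, 0.07], 0.2]
    - [[0, 0, 0], [0, 0, 0.07], 0.2]

```text
clock: 27.15
position: [522.4, -295.8, 28.7]
orientation: [3.14, 0.001, 1.346]
wrist_force: [-1.8, 1.2, 5.4]
opening: 36.4
grip_force: 36.3
```

Call:
move_arm:
  series:
    - [[0, 0, 0], [0, 0, -0.02], 0.2]
    - [[0, 0, 0], [0, 0, -0.02], 0.45]
    - [[0, 0, 0], [0, 0, -0.02], 0.55]
    - [[0, 0, 0], [0, 0, -0.02], 0.6]
    - [[0, 0, 0], [0, 0, -0.3], 0.65]
    - [[0, 0, 0], [0, 0, -2], 0.8]
    - [[0, 0, 0], [0, 0, -5], 1]
    - [[0, 0, 0], [0, 0, -8.5], 1]
    - [[0, 0, 0], [0, 0, -11.5], 1]
    - [[0, 0, 0], [0, 0, -12.07], 1]

```text
clock: 28.15
position: [523.4, -296.4, 152.4]
orientation: [3.136, 0.002, 1.346]
wrist_force: [1.1, -0.1, -0.8]
opening: 85.4
grip_force: 0.0
```

Call:
move_arm:
  series:
    - [[0, 0, 0], [4, -3, -1], 1]
    - [[0, 0, 0], [9, -6, -2], 1]
    - [[0, 0, 0], [13, -8, -3], 1]
    - [[0, 0, 0], [17, -10, -4], 1]
    - [[0, 0, 0], [20, -11, -4], 1]
    - [[0, 0, 0], [22, -12, -4], 1]
    - [[0, 0, 0], [22, -12, -4], 1]
    - [[0, 0, 0], [22, -12, -4], 1]

```text
clock: 28.95
position: [454.3, -54.1, 188.3]
orientation: [-3.142, 0.0, 1.347]
wrist_force: [0.7, 0.3, -0.3]
opening: 85.1
grip_force: 0.0
```

```bash
python3 chk.py pics/s6.png | grep -E 'bay [0-3]|ref|^[0-9]'
```

```text
29.0 [454.43790067 -54.71633923 188.18300406] [-0.82084719  0.11615778 -0.93037972]
jar_a 0.94 [ 533.3 -236.9   76.9] top 81.9 bay 2 [-2.4  1.6]
jar_a 0.74 [ 559.3 -124.7   76.8] top 81.0 bay 0 [-2.   0.9]
jar_a 0.68 [ 545.8 -182.1   76.8] top 81.8 bay 1 [-2.5 -0.1]
jar_a 0.61 [ 520.9 -293.9   77. ] top 81.8 bay 3 [-1.7  1.3]
reference_jar 0.86 [573.9 -66.4  94.8] top 99.4 bay 4 [-0.9  2.9]
reference_jar 0.4 [ 533.9 -236.7   76.9] top 81.9 bay 2 [-1.9  1.9]
```

View pics/s6.png

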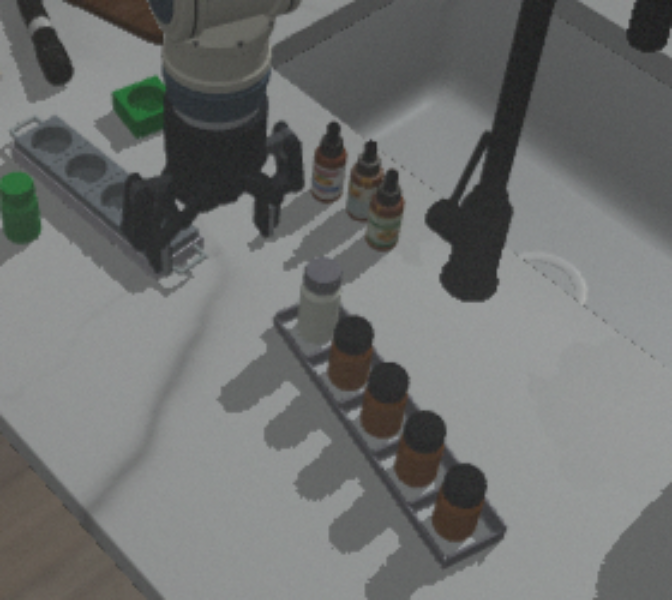

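All four amber jars stand upright in their bays, from (350, 355) to (460, 505). The reference jar is in place at (320, 305) and the gripper is clear.

```bash
python3 -c "from station import bot;print(bot.job_done())"
```

```text
the job is handed in; nothing more can be done
None
```

I moved all four jars to the reading rack in their original left-to-right order and handed the job in at about 29 s. The last camera check showed each upright and within about 3 mm of its bay centre, with the reference jar where it started; the hand-in returned no verdict.

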